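# Turn the rotary organiser to the card tray

### The arm

A 6-joint arm with a two-finger parallel gripper is mounted at the origin on the work surface. World frame = base frame: x ahead of the robot, y to its left, z up, the work surface at z = 0. Lengths are in m, angles in rad, forces in N, time in s.
With the tool pointing down it reaches from about 0.35 to 0.975 m from the base axis. Payload 4.9 kg.
Tool frame: the origin (TCP) lies between the finger pads; the fingertips stand 11 mm ahead of it and the grasp point (between the pads) lies 8 mm behind it; z points along the fingers, y is the direction in which the jaws open and shut (so a half turn about z gives the same grasp; the last joint's range is limited). The gripper opens to 85 mm and grips with 20 to 120 N. Pads are 22 mm wide; open, the fingers measure 114 mm over their backs; the gripper's body (76 mm by 85 mm) begins 54 mm behind the grasp point. The pads swing forward as they close: fully open they stand 13 mm farther back than shut.
Start: joints at [-1.403, 0.053, 1.613, -0, 1.476, -0.119], TCP at [0.177, -0.599, 0.216] pointing down, gripper open.
Joint ranges: [-3.01, 3.01], [-1.01, 2.22], [0.06, 2.58], [-1.02, 4.17], [0.09, 2.62], [-3.14, 3.14]. Speed limits (rad/s): [2.57, 2.57, 3.14, 3.14, 3.14, 3.14].

### API

Orientations are given as a unit quaternion [x, y, z, w].
In Python, from cell import robot gives the robot as it stands.
- The arm moves only by the tool move_arm, never from a script. Its argument "moves" is a list of rows, each an object with "travel": the shift along the tool's x, y, z in cm, a list of three; "spin": the turn about the tool's z in rad; "jaw": the opening, from 0 (shut) to 1 (fully open). In form: [{"travel": [x, y, z], "spin": spin, "jaw": jaw}, ...]. A call has exactly 8 rows; each row shifts and turns the commanded pose from where the row before left it, along the tool's axes as they then stand; what a row does not reach is not made up. A row lasts 1/12 s, in which the tool goes at most 41.7 mm and 7.16 degrees, less where a joint would pass 70% of its speed; a pose out of reach is approached as far as the arm can. A call is refused whole if a number of a shift passes 4.17 or a number of a turn 0.125, either way. A call with a gripper value outside its range is refused whole. The fingers move at their own pace and stop on an object; the grip force is fixed at half the most. Time passes only in rows, so rows that do not move let the fingers close, or fill a call up. It gives the time, the measured TCP pose, the force and the opening at its end, in the units of the state.
- robot.observe(): the state, without advancing time (a new reading comes with each control period).
- robot.grab_frame(name): name is "side" or "top"; returns a dict with "frame" (420x560x3 uint8, red, green, blue), "fx", "fy", "cx", "cy" (pixels), "rvec" (rotation vector, rad) and "tvec" (3), from world to camera coordinates, as OpenCV has them. Camera axes: x right, y down, z forward; pixel columns grow to the right and rows downward; lengths in m; the calibration is good to about 2 mm. A picture is of the moment at which its call begins. There is no depth.
- robot.job_done(): hands the job in, once; it reports no verdict.
Trained networks look in a picture, given as the dict that the camera call returned (one of the last four; its "shot" number tells which), for a name from the list of things; names that differ only in an ending like _2 or _b are one class to them, and where a whole thing is asked for, a point or a joint stands for the part that bears it (a point fixed in the world has none). Each returns a list of dicts, best first, with "conf" (0 to 1); they miss things now and then, are a little off and sometimes report something else, mostly with a low value. They report only what shows in the picture. A call takes as long as a camera call.
- robot.regions_of(name, picture): "mask" (420x560 bool, what is visible of it) and "location" ([row, column] in pixels, amid what is visible of it).
The state is a dict: "t": time; "joint_pos": joint angles; "qvel": joint speeds; "joint_torque": joint torques, N m; "ee_pos": TCP position; "eef_rot": TCP orientation; "wrist_force": force on the tool from outside, world axes, zero at the start; "ft_torque": the same for the moment, N m; "width": finger opening in m.
Only numpy, scipy, OpenCV 4.12 (cv2) and the standard library are available. Lean on these libraries where they do the work, as an engineer would, in place of code of your own. Each camera call takes 0.05 s, during which the arm holds its last target.

### The job

Turn the rotary organiser on the packing bench by pushing its rim with the fingertips until the tray with the stack of label cards stands in line with the fixed pointer on the stand, then draw back clear and leave it at rest. Push only the rim: do not touch or lift the label rolls, the tray or the cards, and leave the carton and the standing bag roll where they are.

Things in the scene. Friction and masses are not known exactly. Their poses are not given: they have to be found in the camera images.
- carousel: Rotary organiser: grey plastic turntable, 290 mm across, turning endlessly either way about the vertical through its origin (40 mm above the bench, at the plate's underside); -x points to the card tray. Plate radius 112 mm, top 55 mm above the bench. 0.9 to 1.9 kg; 2 N along the rim turns it and bearing friction stops it almost at once when the push ends. Rim: see notch, tray_front.
- notch (a point): Middle of one of five like gaps in the organiser's rim, 128 mm from its axis, 60 mm above the bench; turns with it. The rim is five raised lugs, arcs of 44 degrees (100 mm long), radius 108 to 145 mm, 40 to 80 mm above the bench; the gaps between are 28 degrees (62 mm) wide, 33 mm deep, open above, below and outward: shut fingers fit in and push a lug's flat end. Gaps lie every 72 degrees.
- pointer (a point): Tip of the fixed pointer, a dark steel arrow head (65 mm wide) on a short bar, on the bench at the robot's side of the organiser, aimed at its axis: 154 mm from the axis, 30 mm above the bench, which is the pointer's top and lies below the rim. The bar reaches out to 250 mm from the axis.
- tray_front (a point): Point on the rim straight in front of the card tray: top outer edge of the tray's lug, at its middle, 145 mm from the axis, 80 mm above the bench. Turns with the organiser. The nearest gaps are centred 36 degrees to either side. To be brought in line with the pointer.
- stand: The fixed dark steel foot under the organiser, 170 mm across, that carries the pointer. Origin on the bench on the organiser's axis; its -x axis points to the pointer, z up. It cannot move.
- card_tray: Rectangular steel tray, 50 x 70 x 34 mm, filled with a block of white label cards, fixed to the organiser: the only rectangular thing on it. Origin: centre of its underside, 75 mm from the organiser's axis, 55 mm above the bench; -x points outward. Not to be touched.
- roll1: One of the four white paper label rolls with cardboard cores, 60 mm across, 40 mm high, 90 g, standing loose in a shallow round well (8 mm deep) on the organiser, its centre 70 mm from the axis. Origin: centre of its underside; top 95 mm above the bench. Not to be touched.
- roll2: One of the four white paper label rolls with cardboard cores, 60 mm across, 40 mm high, 90 g, standing loose in a shallow round well (8 mm deep) on the organiser, its centre 70 mm from the axis. Origin: centre of its underside; top 95 mm above the bench. Not to be touched.
- roll3: One of the four white paper label rolls with cardboard cores, 60 mm across, 40 mm high, 90 g, standing loose in a shallow round well (8 mm deep) on the organiser, its centre 70 mm from the axis. Origin: centre of its underside; top 95 mm above the bench. Not to be touched.
- roll4: One of the four white paper label rolls with cardboard cores, 60 mm across, 40 mm high, 90 g, standing loose in a shallow round well (8 mm deep) on the organiser, its centre 70 mm from the axis. Origin: centre of its underside; top 95 mm above the bench. Not to be touched.
- carton: Loose closed cardboard carton, 110 x 90 x 70 mm high, on the bench to the left of the organiser. Origin: centre of its underside. Bystander.
- bag_roll: Loose black roll of bags standing on end on the bench, 48 mm across, 120 mm high, to the right of the organiser. Origin: centre of its underside. Bystander.

How it is judged:
By the outcome, as a careful person would: the job done as asked, in the order asked, and still so for the second after the job is handed in, with the robot touching nothing.
It also fails if it takes over 72 s, if anything falls off the work surface, if the arm or the gripper's body presses on something with over 40 N, if the wrist force passes 120 N, or if a joint passes its speed limit or range.

## Working session

There is one attempt and no reset: what is moved stays moved. The work goes in short steps, Python scripts to look and compute and a tool call to move; the robot and the scene stay as the last step left them, time stands still between calls to the robot, and variables do not carry over. Pictures are saved under pics/ and viewed, and the job is handed in when it is done.

Besides the shell and the picture viewer there is one more tool, called after "Emit:" by a JSON object that holds its "fn" and its "kwargs". move_arm: Moves the arm, as the interface text tells. Its arguments: {"type":"object","properties":{"moves":{"type":"array","items":{"type":"object","properties":{"travel":{"type":"array","items":{"type":"number"}},"spin":{"type":"number"},"jaw":{"type":"number"}}}}},"required":["moves"]}

```bash
mkdir -p pics; ls; cat > h.py <<'E'
import numpy as np, cv2
from cell import robot
def snap(n,tag):
    p=robot.grab_frame(n); cv2.imwrite(f'pics/{tag}.png',p['frame'][:,:,::-1]); return p
def K(p): return np.array([[p['fx'],0,p['cx']],[0,p['fy'],p['cy']],[0,0,1.]])
def ray(p,px,z):
    R=cv2.Rodrigues(np.array(p['rvec'],float))[0]; t=np.array(p['tvec'],float)
    d=R.T@np.linalg.inv(K(p))@np.array([px[0],px[1],1.]); c=-R.T@t
    return c+d*(z-c[2])/d[2]
def proj(p,X): return cv2.projectPoints(np.array(X,float).reshape(-1,3),np.array(p['rvec'],float),np.array(p['tvec'],float),K(p),None)[0][:,0]
E
python3 - <<'E'
from h import *
np.set_printoptions(precision=4,suppress=True)
for n in('top','side'):
    p=snap(n,n+'1')
    print(n,-cv2.Rodrigues(np.array(p['rvec']))[0].T@np.array(p['tvec']))
    for k,z in(('carousel',.06),('stand',.03),('pointer',.03),('tray_front',.08),('notch',.06),('card_tray',.089),('roll1',.095),('carton',.07),('bag_roll',.12)):
        for r in robot.regions_of(k,p)[:5]:
            l=r['location']; print(k,round(r['conf'],2),np.round(l),r['mask'].sum(),ray(p,(l[1],l[0]),z))
print(robot.observe())
E
```

```text
pics
top [0.5442 0.0427 1.0199]
carousel 0.86 [204. 340.] 7456 [ 0.6018 -0.0939  0.06  ]
stand 0.95 [276. 329.] 732 [ 0.4171 -0.071   0.03  ]
pointer 0.79 [278. 333.] 742 [ 0.4134 -0.0813  0.03  ]
tray_front 0.86 [203. 341.] 7644 [ 0.6024 -0.093   0.08  ]
notch 0.73 [203. 341.] 7428 [ 0.6044 -0.0964  0.06  ]
card_tray 0.98 [199. 364.] 654 [ 0.6131 -0.1468  0.089 ]
roll1 0.88 [231. 353.] 497 [ 0.5362 -0.1193  0.095 ]
roll1 0.74 [193. 315.] 514 [ 0.626  -0.0284  0.095 ]
roll1 0.55 [228. 320.] 522 [ 0.5408 -0.041   0.095 ]
carton 0.8 [203. 225.] 1715 [0.6001 0.1937 0.07  ]
bag_roll 0.63 [198. 440.] 663 [ 0.6148 -0.3206  0.12  ]
bag_roll 0.5 [197. 315.] 430 [ 0.6148 -0.0252  0.12  ]
side [ 0.4322 -0.5043  0.7777]
carousel 0.97 [288. 305.] 12174 [ 0.5933 -0.1234  0.06  ]
stand 0.7 [309. 195.] 1346 [ 0.3996 -0.0941  0.03  ]
stand 0.67 [291. 276.] 1179 [ 0.5475 -0.0979  0.03  ]
pointer 0.68 [310. 198.] 1358 [ 0.4049 -0.0965  0.03  ]
pointer 0.6 [402. 374.] 1218 [ 0.6407 -0.3276  0.03  ]
tray_front 0.65 [280. 305.] 12782 [ 0.595  -0.1182  0.08  ]
notch 0.91 [279. 306.] 12782 [ 0.602  -0.1065
[... 270 characters left out ...]
 0.095 ]
roll1 0.59 [254. 265.] 1080 [ 0.5388 -0.0568  0.095 ]
carton 0.95 [176. 263.] 2676 [0.5913 0.1519 0.07  ]
bag_roll 0.77 [402. 371.] 1241 [ 0.6128 -0.3472  0.12  ]
bag_roll 0.67 [312. 197.] 1390 [ 0.4058 -0.1496  0.12  ]
{'t': 1.0, 'joint_pos': array([-1.403 ,  0.0527,  1.6129, -0.    ,  1.476 , -0.119 ]), 'qvel': array([-0.0017, -0.0019,  0.0003, -0.0017,  0.0009,  0.002 ]), 'joint_torque': array([ -0.0012, -39.3694, -37.0474,  -0.0001,   0.0006,   0.    ]), 'ee_pos': array([ 0.1768, -0.5995,  0.2157]), 'eef_rot': array([ 0.9897,  0.1429, -0.    ,  0.    ]), 'wrist_force': array([ 0.093 , -0.2293, -0.078 ]), 'ft_torque': array([0.0091, 0.0536, 0.0232]), 'width': 0.08566095822087214}
```

View pics/top1.png

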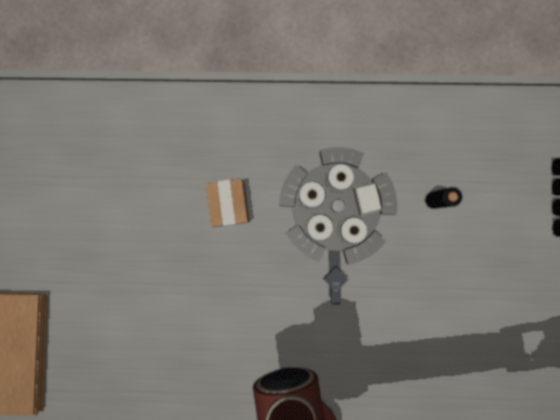

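View pics/side1.png

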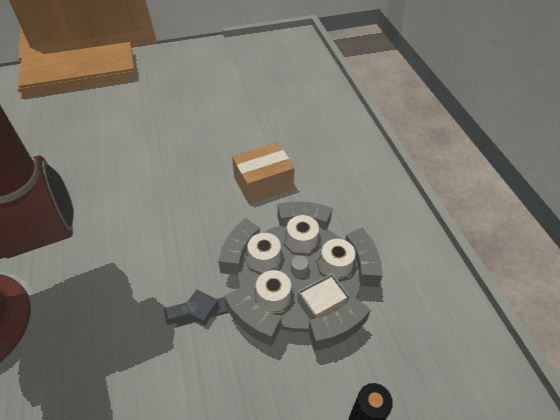

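Top view: organiser hub at about (338,206), tray at (368,199) on the right side, and pointer at (336,280) pointing up. Side view agrees. Next I'll fit the geometry properly.

```bash
cat > fit.py <<'E'
from h import *
from scipy.optimize import minimize
def model(cx,cy,a):
    P=[]
    for k in range(5):
        m=a+k*2*np.pi/5; h=np.radians(22)
        th=np.linspace(m-h,m+h,30)
        for r in(.145,): P+= [[cx+r*np.cos(t),cy+r*np.sin(t),.08] for t in th]
        for s in(-1,1): P+=[[cx+r*np.cos(m+s*h),cy+r*np.sin(m+s*h),.08] for r in np.linspace(.108,.145,14)]
    for s in np.linspace(-.034,.034,20):
        for x in(.05,.1): P.append([cx+x*np.cos(a)-s*np.sin(a),cy+x*np.sin(a)+s*np.cos(a),.089])
    for x in np.linspace(.05,.1,15):
        for s in(-.035,.035): P.append([cx+x*np.cos(a)-s*np.sin(a),cy+x*np.sin(a)+s*np.cos(a),.089])
    return np.array(P)
def gmap(p):
    g=cv2.cvtColor(p['frame'],cv2.COLOR_RGB2GRAY).astype(np.float32)
    g=cv2.GaussianBlur(g,(0,0),1.0)
    m=np.hypot(cv2.Sobel(g,cv2.CV_32F,1,0),cv2.Sobel(g,cv2.CV_32F,0,1))
    return np.minimum(m,60)
def fit(ps,x0,fixc=None):
    gs=[gmap(p) for p in ps]
    def cost(x):
        c=0
        for p,g in zip(ps,gs):
            q=proj(p,model(*x)).astype(np.float32)
            c-=cv2.remap(g,q[:,:1],q[:,1:],cv2.INTER_LINEAR).mean()
        return c
    best=None
    if fixc is not None:
        A=np.linspace(x0-.3,x0+.3,241); c=[cost((*fixc,a)) for a in A]; i=int(np.argmin(c)); return A[i],c[i]
    for da in np.linspace(-.3,.3,13):
      for d in((0,0),(.006,0),(-.006,0),(0,.006),(0,-.006)):
        x=np.array(x0)+[d[0],d[1],da]
        r=minimize(cost,x,method='Nelder-Mead',options=dict(initial_simplex=[x,x+[.005,0,0],x+[0,.005,0],x+[0,0,.05]]))
        if best is None or r.fun<best.fun: best=r
    return best.x,best.fun
def draw(p,x,tag,extra=[]):
    im=cv2.resize(p['frame'][:,:,::-1],None,fx=4,fy=4,interpolation=cv2.INTER_CUBIC)
    for q in proj(p,model(*x)): cv2.circle(im,tuple(int(v) for v in q*4+2),1,(0,0,255),-1)
    for X in extra:
        q=proj(p,X)[0]; cv2.circle(im,tuple(int(v) for v in q*4+2),2,(0,255,0),-1)
    c=(proj(p,[x[0],x[1],.06])[0]*4).astype(int)
    cv2.imwrite(f'pics/{tag}.png',im[max(0,c[1]-270):c[1]+330,max(0,c[0]-400):c[0]+400])
E
python3 - <<'E'
from fit import *
np.set_printoptions(precision=4,suppress=True)
T=snap('top','t2');S=snap('side','s2')
for ps in([T],[S],[T,S]):
    x,f=fit(ps,[.598,-.085,np.arctan2(-.062,.015)]); print(x,np.degrees(x[2]),f)
for p in(T,S):
    r=robot.regions_of('pointer',p)[0]['mask']; 
    yx=np.argwhere(r); W=np.array([ray(p,(b,a),.03)[:2] for a,b in yx]); 
    d=W-x[:2]; print('pointer ang',np.degrees(np.arctan2(-d[:,1].mean(),-d[:,0].mean())),np.hypot(*d.T).min(),np.hypot(*d.T).max())
    l=cv2.fitLine(W.astype(np.float32),cv2.DIST_L2,0,.01,.01).ravel();print(l)
ex=[]
for a in np.radians([178,180,182,184]):
    for rr in(.154,.25): ex.append([x[0]+rr*np.cos(a),x[1]+rr*np.sin(a),.03])
draw(T,x,'ft2',ex);draw(S,x,'fs2',ex)
E
```

```text
[ 0.5958 -0.0853 -1.3215] -75.71774673152805 -42.85199737548828
[ 0.5956 -0.0829 -1.3236] -75.83822311308124 -53.76580810546875
[ 0.5957 -0.0844 -1.3245] -75.88966234606218 -95.32723999023438
pointer ang 0.29677914336058325 0.11062481222785443 0.24594519165161544
[ 0.9993  0.0365  0.4159 -0.0853]
pointer ang 3.0620294235879557 0.14174974771618234 0.24887327874485676
[ 0.9989 -0.0478  0.4017 -0.0948]
```

```bash
ls pics
```

```text
fs2.png
ft2.png
s2.png
side1.png
t2.png
top1.png
```

View pics/ft2.png

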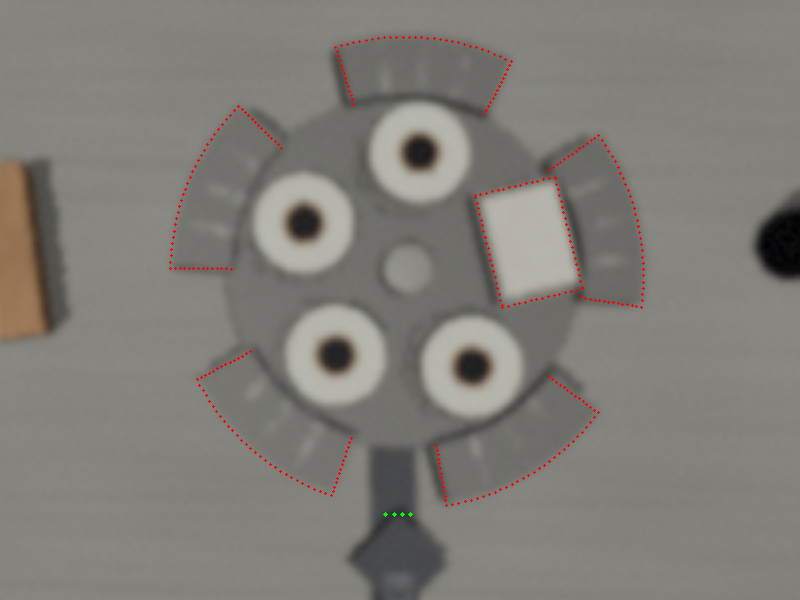

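View pics/fs2.png

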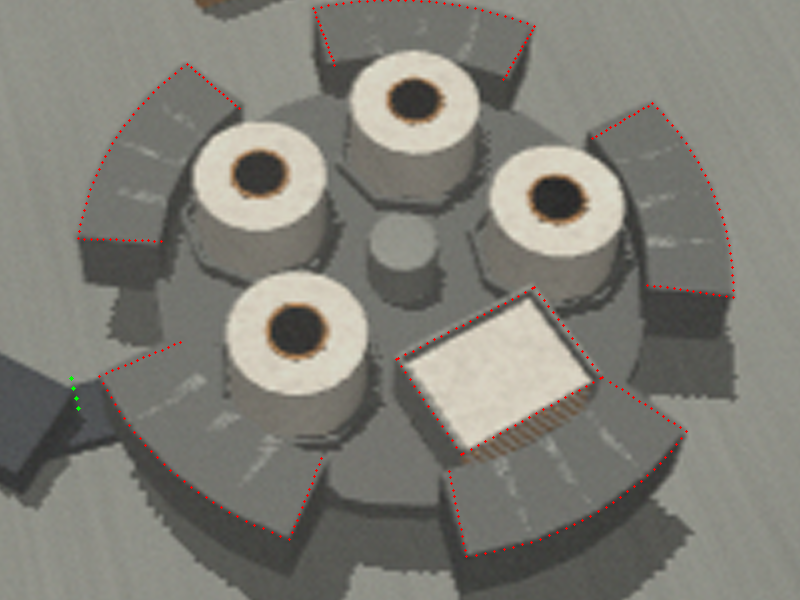

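```bash
cat > ptr.py <<'E'
from fit import *
C=np.array([.5957,-.0844])
def pm(a,rc,rb,c=C):
    u=np.array([np.cos(a),np.sin(a)]);v=np.array([-u[1],u[0]])
    k=[(.154,0),(rc,.0325),(rb,.0),(rc,-.0325)]
    out=[]
    for (r0,s0),(r1,s1) in((k[0],k[1]),(k[0],k[3])):
        for t in np.linspace(0,1,40):
            r=r0+(r1-r0)*t;s=s0+(s1-s0)*t
            out.append([*(c+r*u+s*v),.03])
    return np.array(out)
if __name__=='__main__':
  T=snap('top','t3');S=snap('side','s3')
  for nm,ps in(('T',[T]),('S',[S]),('TS',[T,S])):
    gs=[gmap(p) for p in ps]; res=[]
    for c in (C,C+[.002,0],C+[0,.002],C-[0,.002]):
      best=(0,)
      for a in np.radians(np.arange(174,189,.25)):
       for rc in np.arange(.17,.21,.002):
        s=0
        for p,g in zip(ps,gs):
            q=proj(p,pm(a,rc,0,c)).astype(np.float32); s+=cv2.remap(g,q[:,:1],q[:,1:],cv2.INTER_LINEAR).mean()
        if s>best[0]: best=(s,np.degrees(a),rc)
      print(nm,c,best)
  a=np.radians(best[1])
  for p,t in((T,'pt'),(S,'ps')):
    im=cv2.resize(p['frame'][:,:,::-1],None,fx=6,fy=6,interpolation=cv2.INTER_CUBIC)
    for q in proj(p,pm(a,best[2],0)): cv2.circle(im,tuple(int(v) for v in q*6+3),1,(0,0,255),-1)
    c=(proj(p,[*(C+.19*np.array([np.cos(a),np.sin(a)])),.03])[0]*6).astype(int)
    cv2.imwrite(f'pics/{t}.png',im[c[1]-200:c[1]+200,c[0]-250:c[0]+250])
E
python3 ptr.py; python3 -c "
import cv2,numpy as np
cv2.imwrite('pics/pp.png',np.vstack([cv2.imread('pics/pt.png'),cv2.imread('pics/ps.png')])[:,:])" ; python3 -c "
import cv2,numpy as np
i=cv2.imread('pics/pp.png');cv2.imwrite('pics/pp.png',np.hstack([i[:400],i[400:]])[:,100:900])"
```

```text
T [ 0.5957 -0.0844] (np.float32(48.522186), np.float64(181.75), np.float64(0.17600000000000002))
T [ 0.5977 -0.0844] (np.float32(48.9963), np.float64(180.5), np.float64(0.17600000000000002))
T [ 0.5957 -0.0824] (np.float32(48.189445), np.float64(182.5), np.float64(0.17600000000000002))
T [ 0.5957 -0.0864] (np.float32(48.911087), np.float64(181.25), np.float64(0.17600000000000002))
S [ 0.5957 -0.0844] (np.float32(59.36439), np.float64(180.25), np.float64(0.18600000000000003))
S [ 0.5977 -0.0844] (np.float32(58.82201), np.float64(180.0), np.float64(0.18800000000000003))
S [ 0.5957 -0.0824] (np.float32(59.391968), np.float64(181.0), np.float64(0.18600000000000003))
S [ 0.5957 -0.0864] (np.float32(59.299885), np.float64(179.75000000000003), np.float64(0.18600000000000003))
TS [ 0.5957 -0.0844] (np.float32(99.9066), np.float64(180.25), np.float64(0.18400000000000002))
TS [ 0.5977 -0.0844] (np.float32(100.277794), np.float64(180.25), np.float64(0.18600000000000003))
TS [ 0.5957 -0.0824] (np.float32(99.76747), np.float64(181.0), np.float64(0.18400000000000002))
TS [ 0.5957 -0.0864] (np.float32(99.96399), np.float64(179.75000000000003), np.float64(0.18400000000000002))
```

View pics/pp.png

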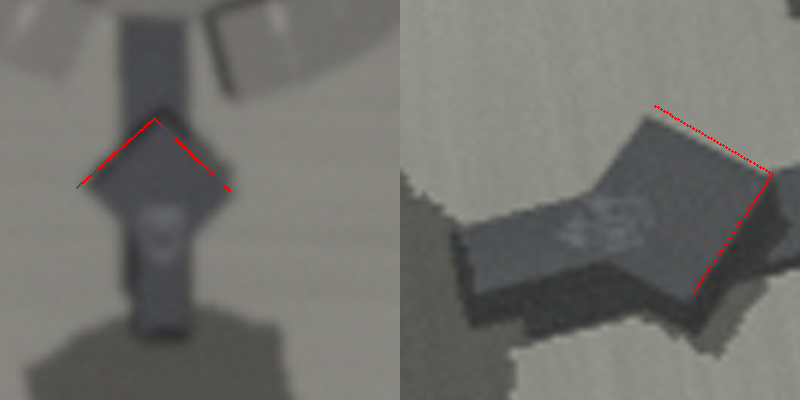

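```bash
python3 - <<'E'
from ptr import *
np.set_printoptions(precision=4,suppress=True)
a=np.radians(179.75)
for n,off,pts in(('top',100,dict(tip=(162,113),L=(90,180),R=(233,178),b0=(122,20),b1=(187,20),e0=(137,332),e1=(190,332))),('side',-400,dict(tip=(772,173),L=(648,115),R=(692,296),e0=(455,230),e1=(473,296)))):
    p=robot.grab_frame(n)
    c=(proj(p,[*(C+.19*np.array([np.cos(a),np.sin(a)])),.03])[0]*6).astype(int)
    W={}
    for k,q in pts.items():
        px=(np.array(q)+[off,0]+c-[250,200]-3)/6
        w=ray(p,px,.03)[:2];W[k]=w
        d=C-w;print(n,k,w,np.hypot(*d),np.degrees(np.arctan2(-d[1],-d[0]))%360)
    m=(W['L']+W['R'])/2; e=(W['e0']+W['e1'])/2
    for k,v in(('mid',m),('end',e)):
        d=v-C; print(k,v,np.hypot(*d),np.degrees(np.arctan2(d[1],d[0]))%360)
    d=e-m; print('dir end-mid',np.degrees(np.arctan2(d[1],d[0]))%360,'head width',np.hypot(*(W['L']-W['R'])))
    d=W['L']-W['R'];print('perp',np.degrees(np.arctan2(d[1],d[0]))+90)
E
```

```text
top tip [ 0.4441 -0.087 ] 0.15159745261119664 180.98564234439547
top L [ 0.4151 -0.0565] 0.18271307591855215 171.21403446409295
top R [ 0.4169 -0.1176] 0.18180565665085507 190.5185530488216
top b0 [ 0.4835 -0.0695] 0.11313687368567481 172.43504996044604
top b1 [ 0.484  -0.0974] 0.11247397067970163 186.61887036671735
top e0 [ 0.351  -0.0772] 0.2447698134134725 178.31215823607477
top e1 [ 0.3514 -0.0998] 0.24477821140979228 183.60085427086932
mid [ 0.416 -0.087] 0.1796792309011961 180.84203587034037
end [ 0.3512 -0.0885] 0.24451336694363984 180.95655164841762
dir end-mid 181.27391176401738 head width 0.06112467369854037
perp 181.70486036554829
side tip [ 0.4417 -0.0833] 0.15400981389019597 179.60129124763407
side L [ 0.4092 -0.0536] 0.18903015773204992 170.6081691234059
side R [ 0.4115 -0.1163] 0.18692170599283703 189.83588346983262
side e0 [ 0.3479 -0.0762] 0.24795330325554762 178.11140987469696
side e1 [ 0.3503 -0.0989] 0.24584649058788696 183.37999167748558
mid [ 0.4104 -0.0849] 0.18533602034706478 180.1675971218543
end [ 0.3491 -0.0876] 0.24663898814026644 180.73445356332684
dir end-mid 182.44742711825097 head width 0.06282107651578528
perp 182.11837241735077
```

Emit:
{"fn": "move_arm", "kwargs": {"moves": [{"travel":[1.5,-0.9,0],"spin":0,"jaw":0},{"travel":[2.9,-1.7,0],"spin":0,"jaw":0},{"travel":[2.9,-1.7,0],"spin":0,"jaw":0},{"travel":[2.9,-1.7,0],"spin":0,"jaw":0},{"travel":[2.9,-1.7,0],"spin":0,"jaw":0},{"travel":[2.9,-1.7,0],"spin":0,"jaw":0},{"travel":[2.9,-1.7,0],"spin":0,"jaw":0},{"travel":[2.9,-1.7,0],"spin":0,"jaw":0}]}}

```text
t: 2.07
ee_pos: [0.3509, -0.4128, 0.2158]
eef_rot: [0.99, 0.143, 0.0, 0.0]
wrist_force: [1.1, -0.4, -0.2]
width: 0.0001
```

Emit:
{"fn": "move_arm", "kwargs": {"moves": [{"travel":[2.9,-1.7,0],"spin":0,"jaw":0},{"travel":[2.9,-1.7,0],"spin":0,"jaw":0},{"travel":[2.9,-1.7,0],"spin":0,"jaw":0},{"travel":[2.9,-1.7,0],"spin":0,"jaw":0},{"travel":[2.9,-1.7,0],"spin":0,"jaw":0},{"travel":[2.9,-1.7,0],"spin":0,"jaw":0},{"travel":[2.9,-1.7,0],"spin":0,"jaw":0},{"travel":[2.9,-1.7,0],"spin":0,"jaw":0}]}}

```text
t: 2.73
ee_pos: [0.5346, -0.2165, 0.2159]
eef_rot: [0.99, 0.143, 0.0, -0.0]
wrist_force: [0.4, -0.4, -0.0]
width: -0.0002
```

Emit:
{"fn": "move_arm", "kwargs": {"moves": [{"travel":[1.5,-0.8,0],"spin":-0.113,"jaw":0},{"travel":[0,0,0],"spin":-0.113,"jaw":0},{"travel":[0,0,0],"spin":-0.113,"jaw":0},{"travel":[0,0,0],"spin":-0.113,"jaw":0},{"travel":[0,0,0],"spin":-0.113,"jaw":0},{"travel":[0,0,0],"spin":-0.113,"jaw":0},{"travel":[0,0,0],"spin":-0.113,"jaw":0},{"travel":[0,0,0],"spin":-0.113,"jaw":0}]}}

```text
t: 3.4
ee_pos: [0.5457, -0.206, 0.2157]
eef_rot: [0.826, 0.563, 0.0, -0.0]
wrist_force: [-0.7, 0.6, 0.2]
width: 0.0005
```

Emit:
{"fn": "move_arm", "kwargs": {"moves": [{"travel":[0,0,0],"spin":0,"jaw":0},{"travel":[0,0,0],"spin":0,"jaw":0},{"travel":[0,0,0],"spin":0,"jaw":0},{"travel":[0,0,0],"spin":0,"jaw":0},{"travel":[0,0,0],"spin":0,"jaw":0},{"travel":[0,0,0],"spin":0,"jaw":0},{"travel":[0,0,0],"spin":0,"jaw":0},{"travel":[0,0,0],"spin":0,"jaw":0}]}}

```text
t: 4.07
ee_pos: [0.5458, -0.207, 0.2157]
eef_rot: [0.828, 0.561, 0.0, -0.0]
wrist_force: [-0.0, -0.1, 0.3]
width: 0.0001
```

```bash
cat > st.py <<'E'
from fit import *
C=np.array([.5957,-.0844])
def st():
    o=robot.observe(); from scipy.spatial.transform import Rotation as Ro
    R=Ro.from_quat(o['eef_rot']).as_matrix(); d=o['ee_pos'][:2]-C
    print('t',round(o['t'],2),'pos',np.round(o['ee_pos'],4),'R',round(np.hypot(*d),4),'phi',round(np.degrees(np.arctan2(d[1],d[0])),2),'yaw',round(np.degrees(np.arctan2(R[1,0],R[0,0])),2),'F',np.round(o['wrist_force'],1),'w',round(o['width'],4),'zax',np.round(R[:,2],3))
    return o,R
E
python3 - <<'E'
from st import *
o,R=st(); g=np.array([.5474,-.2051]); d=np.array([*(g-o['ee_pos'][:2]),0]); print('tool delta cm',R.T@d*100)
snap('side','s4')
E
```

```text
t 4.07 pos [ 0.5458 -0.207   0.2157] R 0.1324 phi -112.12 yaw 68.21 F [-0.  -0.1  0.3] w 0.0001 zax [-0.  0. -1.]
tool delta cm [2.37354108e-01 7.20934985e-02 5.11527846e-06]
```

View pics/s4.png

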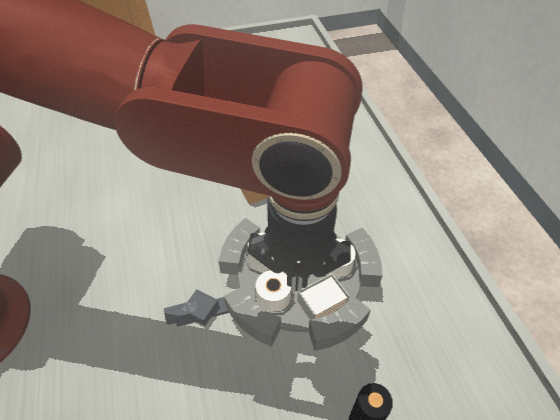

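The gripper is high over the gap at about (300,330), and both neighbouring lugs are visible. I'll lower it.

Emit:
{"fn": "move_arm", "kwargs": {"moves": [{"travel":[0.15,0.1,0.7],"spin":0,"jaw":0},{"travel":[0,0,1.5],"spin":0,"jaw":0},{"travel":[0,0,2],"spin":0,"jaw":0},{"travel":[0,0,2],"spin":0,"jaw":0},{"travel":[0,0,2],"spin":0,"jaw":0},{"travel":[0,0,1.5],"spin":0,"jaw":0},{"travel":[0,0,0.8],"spin":0,"jaw":0},{"travel":[0,0,0],"spin":0,"jaw":0}]}}

```text
t: 4.78
ee_pos: [0.5458, -0.2051, 0.1077]
eef_rot: [0.828, 0.561, -0.001, -0.002]
wrist_force: [-1.4, 0.1, 0.2]
width: 0.0
```

```bash
python3 - <<'E'
from st import *
o,R=st()
p=snap('side','s5'); t=o['ee_pos']
# predicted tip footprint after descent
im=cv2.resize(p['frame'][:,:,::-1],None,fx=3,fy=3,interpolation=cv2.INTER_CUBIC)
for sx in(-.011,.011):
  for sy in(-.0145,.0145):
    for z,c in((t[2]-.011,(0,255,0)),(.055,(0,0,255))):
      X=t+R@[sx,sy,0]; X[2]=z; q=proj(p,X)[0]; cv2.circle(im,tuple(int(v) for v in q*3+1),3,c,-1)
cv2.imwrite('pics/s5.png',im[600:1200,500:1300])
E
```

```text
t 4.78 pos [ 0.5458 -0.2051  0.1077] R 0.1306 phi -112.47 yaw 68.22 F [-1.4  0.1  0.2] w 0.0 zax [-0.004  0.002 -1.   ]
```

View pics/s5.png

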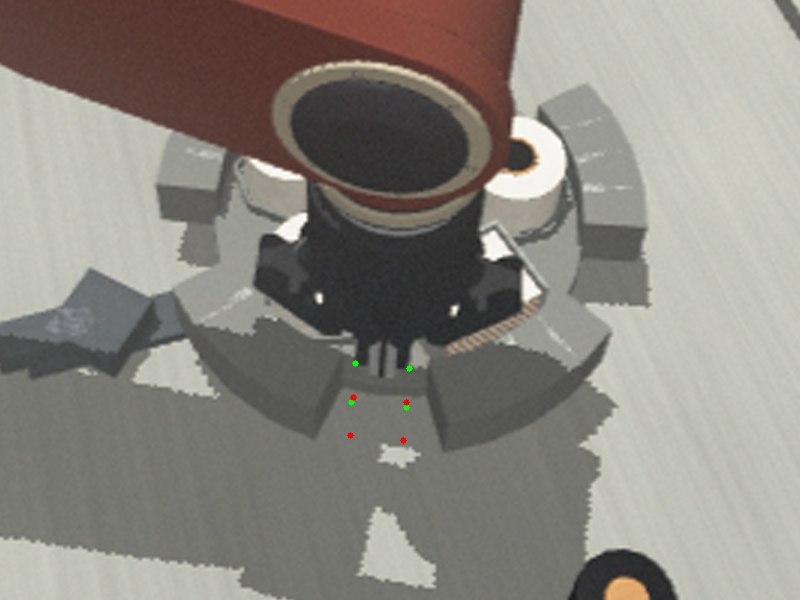

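```bash
python3 - <<'E'
from st import *
o,R=st()
p=snap('side','s6'); t=o['ee_pos']
f=8
im=cv2.resize(cv2.convertScaleAbs(p['frame'][:,:,::-1],alpha=1.6,beta=20),None,fx=f,fy=f,interpolation=cv2.INTER_CUBIC)
for h in np.arange(-.011,.09,.01):
  for sy,c in((0,(0,255,0)),(-.03,(0,0,255)),(.03,(255,0,0))):
      X=t+R@[0,sy,-h]; q=proj(p,X)[0]; cv2.circle(im,tuple(int(v) for v in q*f+f/2),3,c,-1)
      if sy==0:print(round(h,3),q)
q=proj(p,t)[0]*f
im=im[int(q[1])-350:int(q[1])+250,int(q[0])-400:int(q[0])+400]
cv2.imwrite('pics/s6z.png',im)
E
```

```text
t 4.83 pos [ 0.5467 -0.2056  0.1095] R 0.1307 phi -112.01 yaw 68.23 F [-0.2  0.3  1. ] w 0.0002 zax [-0.002  0.001 -1.   ]
-0.011 [293.93437388 327.78125994]
-0.001 [294.14566788 324.95294358]
0.009 [294.36153266 322.06344418]
0.019 [294.58211816 319.11075471]
0.029 [294.80758094 316.09277943]
0.039 [295.03808457 313.00732887]
0.049 [295.27380002 309.85211454]
0.059 [295.51490606 306.62474329]
0.069 [295.76158977 303.32271125]
0.079 [296.01404694 299.94339734]
0.089 [296.27248267 296.48405632]
```

View pics/s6z.png

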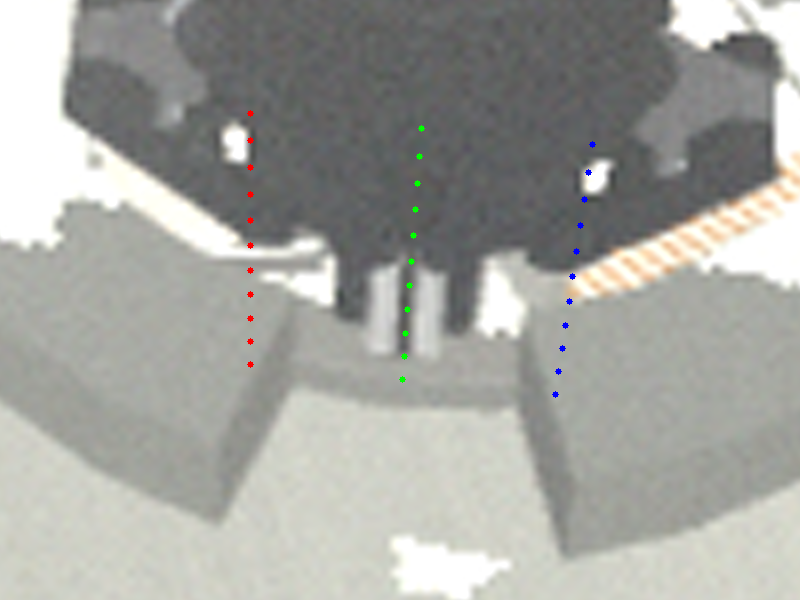

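The fingertips look about 10 px off from my prediction: they show at crop y≈355, and I expected about 430. Before going lower, I'll spin the tool clear above the rim to tell an offset from a height error.

Emit:
{"fn": "move_arm", "kwargs": {"moves": [{"travel":[0,0,-1],"spin":0,"jaw":0},{"travel":[0,0,-1],"spin":0.12,"jaw":0},{"travel":[0,0,-1],"spin":0.12,"jaw":0},{"travel":[0,0,0],"spin":0.12,"jaw":0},{"travel":[0,0,0],"spin":0.12,"jaw":0},{"travel":[0,0,0],"spin":0.12,"jaw":0},{"travel":[0,0,0],"spin":0.12,"jaw":0},{"travel":[0,0,0],"spin":0.12,"jaw":0}]}}

```text
t: 5.55
ee_pos: [0.5485, -0.2066, 0.1436]
eef_rot: [0.985, 0.172, 0.002, 0.001]
wrist_force: [-0.7, -0.5, 0.8]
width: 0.0
```

Emit:
{"fn": "move_arm", "kwargs": {"moves": [{"travel":[0,0,0],"spin":0.12,"jaw":0},{"travel":[0,0,0],"spin":0.12,"jaw":0},{"travel":[0,0,0],"spin":0.12,"jaw":0},{"travel":[0,0,0],"spin":0.12,"jaw":0},{"travel":[0,0,0],"spin":0.12,"jaw":0},{"travel":[0,0,0],"spin":0.12,"jaw":0},{"travel":[0,0,0],"spin":0,"jaw":0},{"travel":[0,0,0],"spin":0,"jaw":0}]}}

```text
t: 6.22
ee_pos: [0.5483, -0.2065, 0.1428]
eef_rot: [0.983, -0.182, 0.001, 0.0]
wrist_force: [-0.1, -0.9, 0.4]
width: 0.0
```

```bash
python3 - <<'E'
from st import *
o,R=st()
p=snap('side','s7'); t=o['ee_pos']
f=8
im=cv2.resize(cv2.convertScaleAbs(p['frame'][:,:,::-1],alpha=1.6,beta=20),None,fx=f,fy=f,interpolation=cv2.INTER_CUBIC)
for h in np.arange(-.011,.09,.01):
  for sx,c in((0,(0,255,0)),(-.011,(0,0,255)),(.011,(255,0,0))):
      X=t+R@[sx,0,-h]; q=proj(p,X)[0]; cv2.circle(im,tuple(int(v) for v in q*f+f/2),3,c,-1)
q=proj(p,t)[0]*f
im=im[int(q[1])-350:int(q[1])+250,int(q[0])-400:int(q[0])+400]
cv2.imwrite('pics/s7z.png',im)
E
```

```text
t 6.22 pos [ 0.5483 -0.2065  0.1428] R 0.131 phi -111.24 yaw -20.98 F [-0.1 -0.9  0.4] w 0.0 zax [ 0.003 -0.001 -1.   ]
```

View pics/s7z.png

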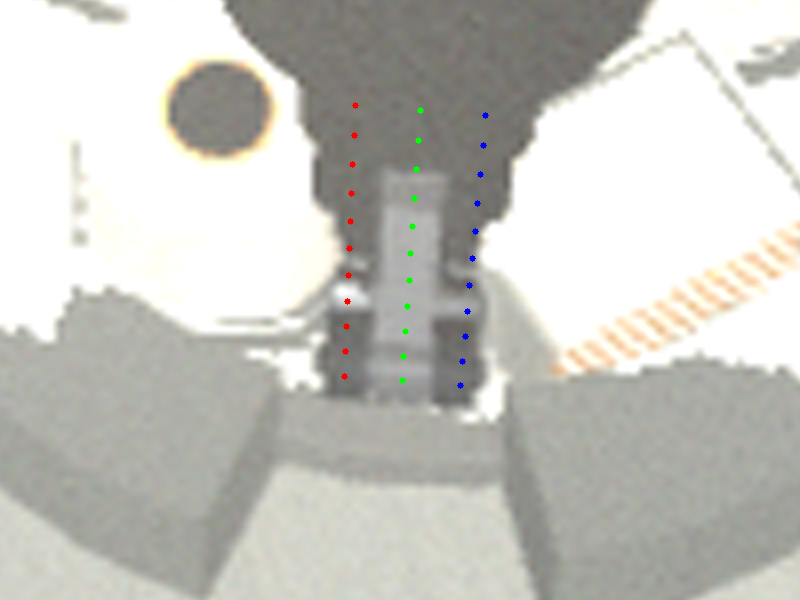

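```bash
python3 - <<'E'
from st import *
a=cv2.imread('pics/s6.png');b=cv2.imread('pics/s7.png')
o=[]
for i in(a,b):
    c=i[285:345,265:330]; c=cv2.resize(c,None,fx=6,fy=6,interpolation=cv2.INTER_NEAREST)
    g=(np.clip(c.astype(float)/150,0,1)**.6*255).astype(np.uint8); o.append(g)
cv2.imwrite('pics/cmp.png',np.hstack(o))
E
```

```text
(no output)
```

View pics/cmp.png

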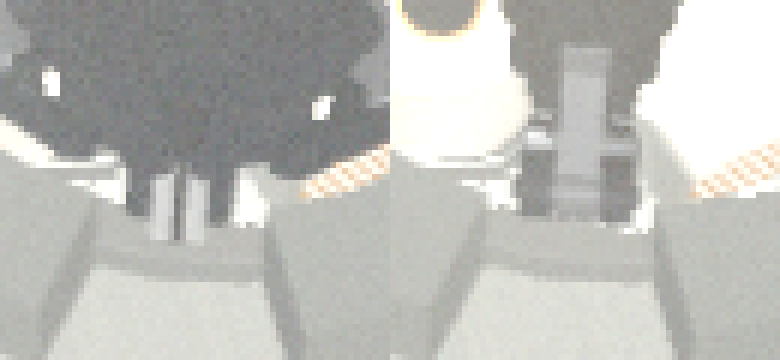

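The spin shows the fingertips are centred laterally, so what's left is a small height or shape uncertainty. I'll turn back and descend in steps.

Emit:
{"fn": "move_arm", "kwargs": {"moves": [{"travel":[0,0,0],"spin":-0.12,"jaw":0},{"travel":[0,0,0],"spin":-0.12,"jaw":0},{"travel":[0,0,0],"spin":-0.12,"jaw":0},{"travel":[0,0,0],"spin":-0.12,"jaw":0},{"travel":[0,0,0],"spin":-0.12,"jaw":0},{"travel":[0,0,0],"spin":-0.12,"jaw":0},{"travel":[0,0,0],"spin":-0.12,"jaw":0},{"travel":[0,0,0],"spin":-0.12,"jaw":0}]}}

```text
t: 6.93
ee_pos: [0.5476, -0.2061, 0.1415]
eef_rot: [0.955, 0.295, 0.0, 0.0]
wrist_force: [1.4, -0.7, 0.7]
width: 0.0001
```

Emit:
{"fn": "move_arm", "kwargs": {"moves": [{"travel":[0,0,0],"spin":-0.12,"jaw":0},{"travel":[0,0,0],"spin":-0.12,"jaw":0},{"travel":[0,0,0],"spin":-0.12,"jaw":0},{"travel":[0,0,0],"spin":-0.12,"jaw":0},{"travel":[0,0,0],"spin":-0.12,"jaw":0},{"travel":[0,0,1],"spin":0,"jaw":0},{"travel":[0,0,1],"spin":0,"jaw":0},{"travel":[0,0,1],"spin":0,"jaw":0}]}}

```text
t: 7.6
ee_pos: [0.5472, -0.2059, 0.1097]
eef_rot: [0.828, 0.56, -0.0, -0.0]
wrist_force: [0.8, -0.9, -1.0]
width: -0.0001
```

Emit:
{"fn": "move_arm", "kwargs": {"moves": [{"travel":[0,0,0.8],"spin":0,"jaw":0},{"travel":[0,0,0.8],"spin":0,"jaw":0},{"travel":[0,0,0.8],"spin":0,"jaw":0},{"travel":[0,0,0.5],"spin":0,"jaw":0},{"travel":[0,0,0.3],"spin":0,"jaw":0},{"travel":[0,0,0],"spin":0,"jaw":0},{"travel":[0,0,0],"spin":0,"jaw":0},{"travel":[0,0,0],"spin":0,"jaw":0}]}}

```text
t: 8.27
ee_pos: [0.5478, -0.2062, 0.0793]
eef_rot: [0.828, 0.561, 0.0, 0.0]
wrist_force: [0.8, 0.1, 0.6]
width: 0.0001
```

```bash
cat > look.py <<'E'
from st import *
import sys
o,R=st()
tag=sys.argv[1]
p=snap('side',tag); t=o['ee_pos']
f=6
im=cv2.resize(cv2.convertScaleAbs(p['frame'][:,:,::-1],alpha=1.4,beta=15),None,fx=f,fy=f,interpolation=cv2.INTER_CUBIC)
for sx in(-.011,.011):
 for sy in (-.013,.013):
  X=t+R@[sx,sy,.011]; q=proj(p,X)[0]; cv2.circle(im,tuple(int(v) for v in q*f+f/2),3,(0,0,255),-1)
q=proj(p,t)[0]*f
im=im[int(q[1])-350:int(q[1])+250,int(q[0])-400:int(q[0])+400]
cv2.imwrite(f'pics/{tag}z.png',im)
E
python3 look.py s8
```

```text
t 8.27 pos [ 0.5478 -0.2062  0.0793] R 0.1309 phi -111.47 yaw 68.23 F [0.8 0.1 0.6] w 0.0001 zax [ 0.001 -0.    -1.   ]
```

View pics/s8z.png

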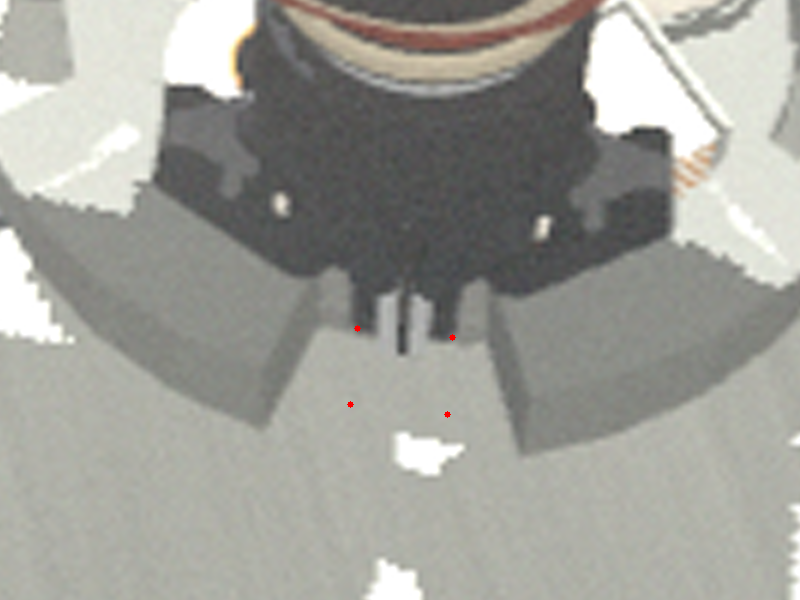

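Emit:
{"fn": "move_arm", "kwargs": {"moves": [{"travel":[0,0,0.3],"spin":0,"jaw":0},{"travel":[0,0,0.3],"spin":0,"jaw":0},{"travel":[0,0,0.2],"spin":0,"jaw":0},{"travel":[0,0,0],"spin":0,"jaw":0},{"travel":[0,-0.3,0],"spin":0,"jaw":0},{"travel":[0,-0.4,0],"spin":0,"jaw":0},{"travel":[0,0,0],"spin":0,"jaw":0},{"travel":[0,0,0],"spin":0,"jaw":0}]}}

```text
t: 8.98
ee_pos: [0.5406, -0.2033, 0.0708]
eef_rot: [0.828, 0.561, 0.0, 0.0]
wrist_force: [-0.7, -0.5, -0.2]
width: 0.0001
```

```bash
python3 look.py s9
```

```text
t 8.98 pos [ 0.5406 -0.2033  0.0708] R 0.131 phi -114.85 yaw 68.23 F [-0.7 -0.5 -0.2] w 0.0001 zax [ 0. -0. -1.]
```

View pics/s9z.png

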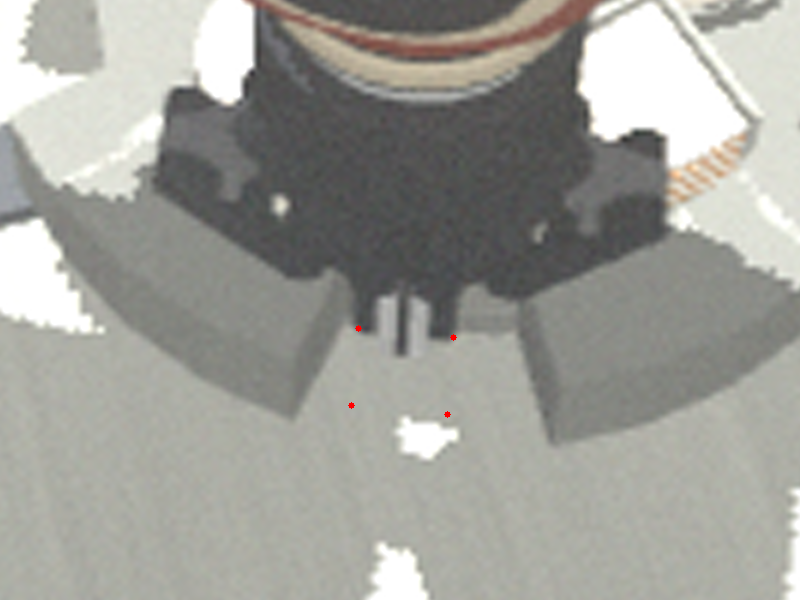

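Emit:
{"fn": "move_arm", "kwargs": {"moves": [{"travel":[0,0,0],"spin":0.055,"jaw":0},{"travel":[0,-0.26,0],"spin":0.02,"jaw":0},{"travel":[0.006,-0.39,0],"spin":0.03,"jaw":0},{"travel":[0.006,-0.39,0],"spin":0.03,"jaw":0},{"travel":[0.006,-0.39,0],"spin":0.03,"jaw":0},{"travel":[0.006,-0.39,0],"spin":0.03,"jaw":0},{"travel":[0.006,-0.39,0],"spin":0.03,"jaw":0},{"travel":[0.006,-0.39,0],"spin":0.03,"jaw":0}]}}

```text
t: 9.7
ee_pos: [0.5183, -0.1901, 0.0708]
eef_rot: [0.893, 0.451, 0.0, 0.0]
wrist_force: [0.1, 0.3, 0.4]
width: -0.0001
```

```bash
python3 look.py s10; python3 - <<'E'
from st import *
S=snap('side','s10b'); print([ (np.degrees(a),c) for a,c in [fit([S],np.radians(-80),(.5956,-.0829))]])
E
```

```text
t 9.7 pos [ 0.5183 -0.1901  0.0708] R 0.131 phi -126.23 yaw 53.56 F [0.1 0.3 0.4] w -0.0001 zax [ 0. -0. -1.]
[(np.float64(-75.70281653651882), np.float32(-37.834824))]
```

View pics/s10z.png

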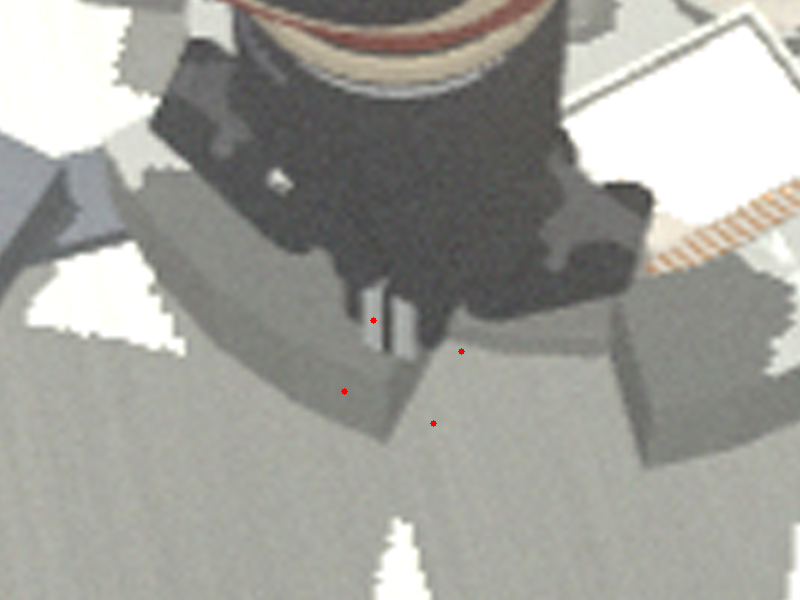

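The side view shows the fingers passing over the lug at crop (385,330). The organiser hasn't turned (fit still −75.7°) and there is no force. So the fingertips really are more than 20 mm higher than the stated offset implies. I'll go back into the gap and go lower in steps.

Emit:
{"fn": "move_arm", "kwargs": {"moves": [{"travel":[0.006,0.39,0],"spin":-0.03,"jaw":0},{"travel":[0.006,0.39,0],"spin":-0.03,"jaw":0},{"travel":[0.006,0.39,0],"spin":-0.03,"jaw":0},{"travel":[0.006,0.39,0],"spin":-0.03,"jaw":0},{"travel":[0.006,0.39,0],"spin":-0.03,"jaw":0},{"travel":[0.006,0.39,0],"spin":-0.03,"jaw":0},{"travel":[0.006,0.39,0],"spin":-0.03,"jaw":0},{"travel":[0.006,0.39,0],"spin":-0.03,"jaw":0}]}}

```text
t: 10.47
ee_pos: [0.5459, -0.2057, 0.0708]
eef_rot: [0.831, 0.556, 0.0, 0.0]
wrist_force: [0.5, -0.1, -0.5]
width: 0.0001
```

Emit:
{"fn": "move_arm", "kwargs": {"moves": [{"travel":[0,0,0],"spin":0,"jaw":0},{"travel":[0,0,0],"spin":0,"jaw":0},{"travel":[0,0,0.3],"spin":0,"jaw":0},{"travel":[0,0,0.3],"spin":0,"jaw":0},{"travel":[0,0,0.3],"spin":0,"jaw":0},{"travel":[0,0,0.3],"spin":0,"jaw":0},{"travel":[0,0,0.3],"spin":0,"jaw":0},{"travel":[0,0,0],"spin":0,"jaw":0}]}}

```text
t: 11.13
ee_pos: [0.5449, -0.2052, 0.0546]
eef_rot: [0.832, 0.555, -0.0, -0.001]
wrist_force: [-0.0, 0.2, -0.9]
width: -0.0
```

```bash
python3 look.py s11
```

```text
t 11.13 pos [ 0.5449 -0.2052  0.0546] R 0.131 phi -112.8 yaw 67.37 F [-0.   0.2 -0.9] w -0.0 zax [-0.002  0.001 -1.   ]
```

View pics/s11z.png

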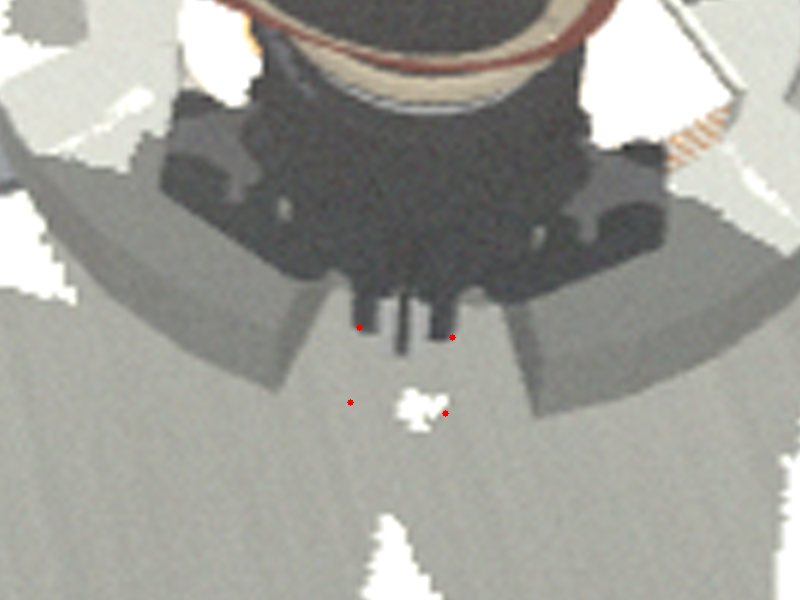

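Emit:
{"fn": "move_arm", "kwargs": {"moves": [{"travel":[0,0,0.2],"spin":0,"jaw":0},{"travel":[0,0,0.2],"spin":0,"jaw":0},{"travel":[0,0,0.2],"spin":0,"jaw":0},{"travel":[0,0,0],"spin":0,"jaw":0},{"travel":[0.006,-0.39,0],"spin":0.03,"jaw":0},{"travel":[0.006,-0.39,0],"spin":0.03,"jaw":0},{"travel":[0.006,-0.39,0],"spin":0.03,"jaw":0},{"travel":[0.006,-0.39,0],"spin":0.03,"jaw":0}]}}

```text
t: 11.85
ee_pos: [0.5317, -0.1988, 0.0498]
eef_rot: [0.864, 0.503, 0.0, 0.0]
wrist_force: [3.7, -2.5, -0.0]
width: -0.0001
```

```bash
python3 look.py s12;  python3 - <<'E'
from st import *
S=snap('side','s12b'); print([ (np.degrees(a),c) for a,c in [fit([S],np.radians(-80),(.5956,-.0829))]])
E
```

```text
t 11.85 pos [ 0.5317 -0.1988  0.0498] R 0.1311 phi -119.23 yaw 60.4 F [ 3.7 -2.5 -0. ] w -0.0001 zax [ 0.001 -0.    -1.   ]
[(np.float64(-76.70549267799775), np.float32(-36.12544))]
```

View pics/s12z.png

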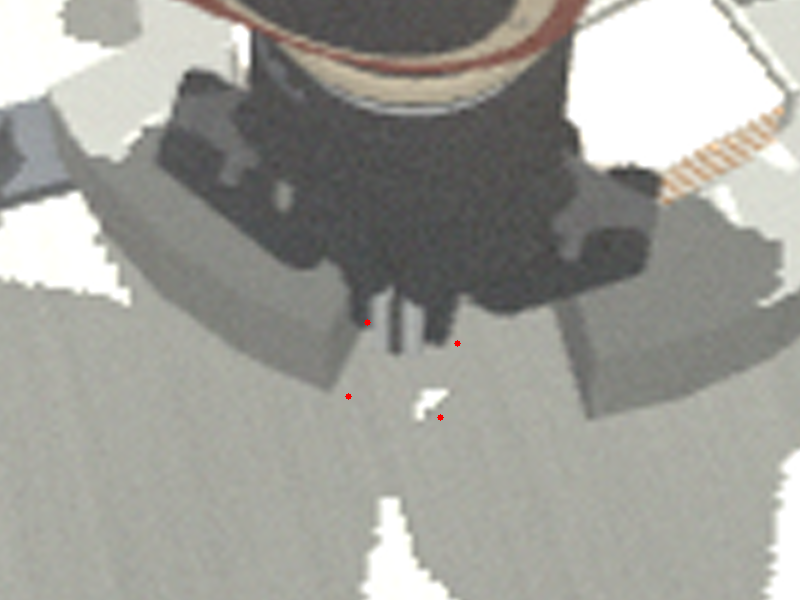

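Contact: about 4.5 N purely horizontal, and the rim has begun to turn (−76.7°). I'll continue the arc.

Emit:
{"fn": "move_arm", "kwargs": {"moves": [{"travel":[0.006,-0.39,0],"spin":0.03,"jaw":0},{"travel":[0.01,-0.52,0],"spin":0.04,"jaw":0},{"travel":[0.016,-0.655,0],"spin":0.05,"jaw":0},{"travel":[0.016,-0.655,0],"spin":0.05,"jaw":0},{"travel":[0.016,-0.655,0],"spin":0.05,"jaw":0},{"travel":[0.016,-0.655,0],"spin":0.05,"jaw":0},{"travel":[0.01,-0.52,0],"spin":0.04,"jaw":0},{"travel":[0.006,-0.39,0],"spin":0.03,"jaw":0}]}}

```text
t: 12.62
ee_pos: [0.4975, -0.1712, 0.05]
eef_rot: [0.937, 0.35, 0.0, 0.001]
wrist_force: [1.5, -1.8, 0.2]
width: 0.0001
```

```bash
python3 look.py s13;  python3 - <<'E'
from st import *
S=snap('side','s13b'); print([ (np.degrees(a),c) for a,c in [fit([S],np.radians(-95),(.5956,-.0829))]])
E
```

```text
t 12.62 pos [ 0.4975 -0.1712  0.05  ] R 0.131 phi -138.53 yaw 40.96 F [ 1.5 -1.8  0.2] w 0.0001 zax [ 0.001 -0.001 -1.   ]
[(np.float64(-95.57295779513083), np.float32(-43.22016))]
```

View pics/s13.png

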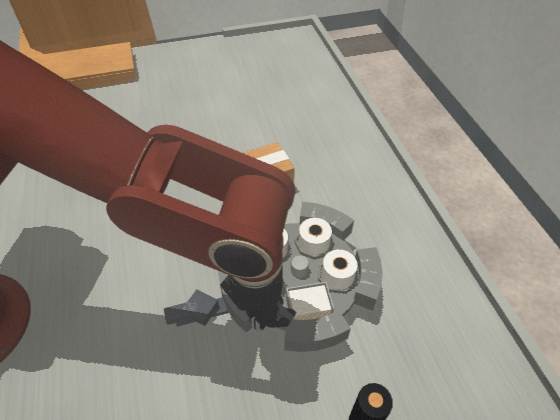

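Emit:
{"fn": "move_arm", "kwargs": {"moves": [{"travel":[0.01,-0.52,0],"spin":0.04,"jaw":0},{"travel":[0.016,-0.655,0],"spin":0.05,"jaw":0},{"travel":[0.016,-0.655,0],"spin":0.05,"jaw":0},{"travel":[0.016,-0.655,0],"spin":0.05,"jaw":0},{"travel":[0.016,-0.655,0],"spin":0.05,"jaw":0},{"travel":[0.016,-0.655,0],"spin":0.05,"jaw":0},{"travel":[0.016,-0.655,0],"spin":0.05,"jaw":0},{"travel":[0.016,-0.655,0],"spin":0.05,"jaw":0}]}}

```text
t: 13.38
ee_pos: [0.4722, -0.1273, 0.05]
eef_rot: [0.987, 0.162, -0.0, 0.001]
wrist_force: [-0.5, -2.9, 0.3]
width: -0.0
```

Emit:
{"fn": "move_arm", "kwargs": {"moves": [{"travel":[0.016,-0.655,0],"spin":0.05,"jaw":0},{"travel":[0.016,-0.655,0],"spin":0.05,"jaw":0},{"travel":[0.016,-0.655,0],"spin":0.05,"jaw":0},{"travel":[0.016,-0.655,0],"spin":0.05,"jaw":0},{"travel":[0.016,-0.655,0],"spin":0.05,"jaw":0},{"travel":[0.016,-0.655,0],"spin":0.05,"jaw":0},{"travel":[0.016,-0.655,0],"spin":0.05,"jaw":0},{"travel":[0.01,-0.52,0],"spin":0.04,"jaw":0}]}}

```text
t: 14.05
ee_pos: [0.4653, -0.0766, 0.0498]
eef_rot: [0.999, -0.032, -0.0, 0.0]
wrist_force: [-1.6, -2.0, -0.3]
width: 0.0003
```

```bash
python3 look.py s14;  python3 - <<'E'
from st import *
S=snap('side','s14b'); print([ (np.degrees(a),c) for a,c in [fit([S],np.radians(-140),(.5956,-.0829))]])
E
```

```text
t 14.05 pos [ 0.4653 -0.0766  0.0498] R 0.1306 phi 176.56 yaw -3.71 F [-1.6 -2.  -0.3] w 0.0003 zax [-0.001 -0.001 -1.   ]
[(np.float64(-141.14591559026164), np.float32(-49.325077))]
```

View pics/s14.png

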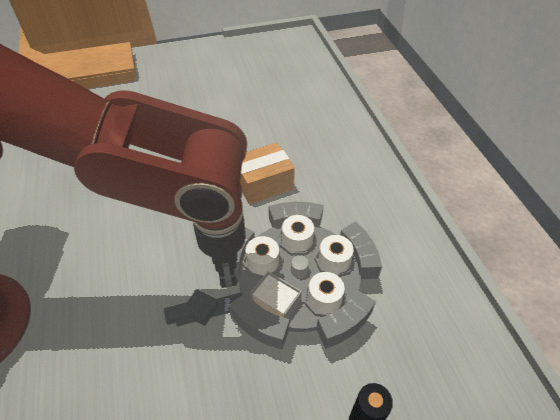

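Tray is now at −141°, with about 38° to go. I'll push about 32° and then measure.

Emit:
{"fn": "move_arm", "kwargs": {"moves": [{"travel":[0.01,-0.52,0],"spin":0.04,"jaw":0},{"travel":[0.016,-0.655,0],"spin":0.05,"jaw":0},{"travel":[0.016,-0.655,0],"spin":0.05,"jaw":0},{"travel":[0.016,-0.655,0],"spin":0.05,"jaw":0},{"travel":[0.016,-0.655,0],"spin":0.05,"jaw":0},{"travel":[0.016,-0.655,0],"spin":0.05,"jaw":0},{"travel":[0.016,-0.655,0],"spin":0.05,"jaw":0},{"travel":[0.01,-0.52,0],"spin":0.04,"jaw":0}]}}

```text
t: 14.82
ee_pos: [0.4779, -0.0288, 0.0498]
eef_rot: [0.975, -0.22, -0.0, 0.0]
wrist_force: [-1.5, -1.8, 0.3]
width: 0.0003
```

Emit:
{"fn": "move_arm", "kwargs": {"moves": [{"travel":[0.01,-0.52,0],"spin":0.04,"jaw":0},{"travel":[0.01,-0.52,0],"spin":0.04,"jaw":0},{"travel":[0.006,-0.39,0],"spin":0.03,"jaw":0},{"travel":[0.006,-0.39,0],"spin":0.03,"jaw":0},{"travel":[0.003,-0.26,0],"spin":0.02,"jaw":0},{"travel":[0.001,-0.13,0],"spin":0.01,"jaw":0},{"travel":[0,0,0],"spin":0,"jaw":0},{"travel":[0,0,0],"spin":0,"jaw":0}]}}

```text
t: 15.48
ee_pos: [0.4891, -0.0096, 0.0497]
eef_rot: [0.953, -0.302, 0.0, -0.0]
wrist_force: [0.0, -1.1, 0.3]
width: -0.0001
```

```bash
python3 look.py s15;  python3 - <<'E'
from st import *
S=snap('side','s15b'); print([ (np.degrees(a),c) for a,c in [fit([S],np.radians(-172),(.5956,-.0829))]])
T=snap('top','t15');print([ (np.degrees(a),c) for a,c in [fit([T],np.radians(-172),(.5958,-.0853))]])
E
```

```text
t 15.48 pos [ 0.4891 -0.0096  0.0497] R 0.1302 phi 144.93 yaw -35.15 F [ 0.  -1.1  0.3] w -0.0001 zax [ 0.  0. -1.]
[(np.float64(-172.28647889756542), np.float32(-51.650455))]
[(np.float64(-173.14591559026167), np.float32(-37.435467))]
```

View pics/s15b.png

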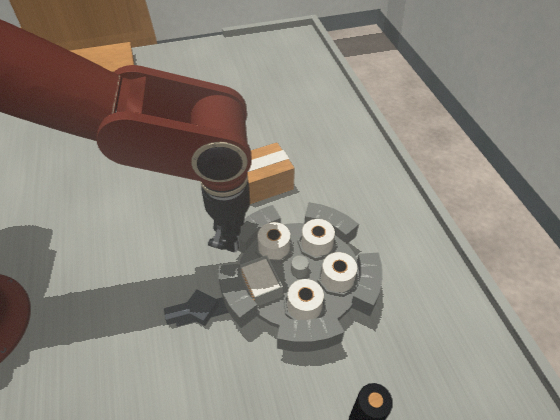

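Emit:
{"fn": "move_arm", "kwargs": {"moves": [{"travel":[0.001,-0.195,0],"spin":0.015,"jaw":0},{"travel":[0.003,-0.26,0],"spin":0.02,"jaw":0},{"travel":[0.003,-0.26,0],"spin":0.02,"jaw":0},{"travel":[0.003,-0.26,0],"spin":0.02,"jaw":0},{"travel":[0.001,-0.13,0],"spin":0.01,"jaw":0},{"travel":[0,-0.065,0],"spin":0.005,"jaw":0},{"travel":[0,0,0],"spin":0,"jaw":0},{"travel":[0,0,0],"spin":0,"jaw":0}]}}

```text
t: 16.3
ee_pos: [0.4963, -0.0, 0.0497]
eef_rot: [0.939, -0.345, 0.0, -0.0]
wrist_force: [-0.0, 0.1, 0.3]
width: -0.0002
```

```bash
cat > fin.py <<'E'
from st import *
import sys
tag=sys.argv[1]; o,R=st()
for n,c in(('side',(.5956,-.0829)),('top',(.5958,-.0853))):
    p=snap(n,n+tag); a,_=fit([p],np.radians(-178),c); print(n,np.degrees(a))
    f=8; im=cv2.resize(cv2.convertScaleAbs(p['frame'][:,:,::-1],alpha=1.3),None,fx=f,fy=f,interpolation=cv2.INTER_CUBIC)
    for r in np.linspace(.04,.145,12):
        X=[c[0]+r*np.cos(a),c[1]+r*np.sin(a),.08 if r>.105 else .089]; q=proj(p,X)[0]; cv2.circle(im,tuple(int(v) for v in q*f+f/2),2,(0,0,255),-1)
    for r in np.linspace(.09,.25,20):
        X=[c[0]+r*np.cos(a),c[1]+r*np.sin(a),.03]; q=proj(p,X)[0]; cv2.circle(im,tuple(int(v) for v in q*f+f/2),2,(0,255,0),-1)
    q=proj(p,[c[0]-.15,c[1],.05])[0]*f
    cv2.imwrite(f'pics/{n}{tag}z.png',im[int(q[1])-300:int(q[1])+300,int(q[0])-400:int(q[0])+400])
E
python3 fin.py 16
```

```text
t 16.3 pos [ 0.4963 -0.      0.0497] R 0.1304 phi 139.69 yaw -40.34 F [-0.   0.1  0.3] w -0.0002 zax [ 0.  0. -1.]
side -177.71352110243458
top -178.57295779513083
```

View pics/side16z.png

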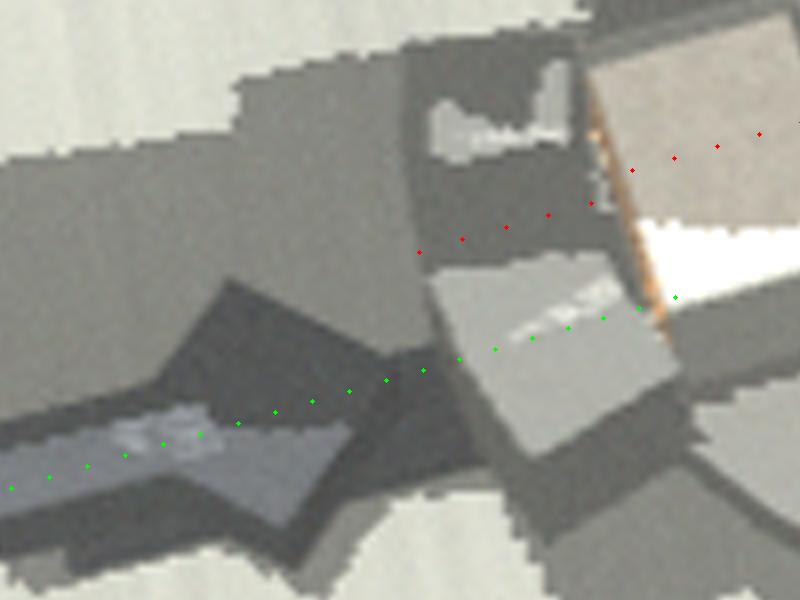

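View pics/top16z.png

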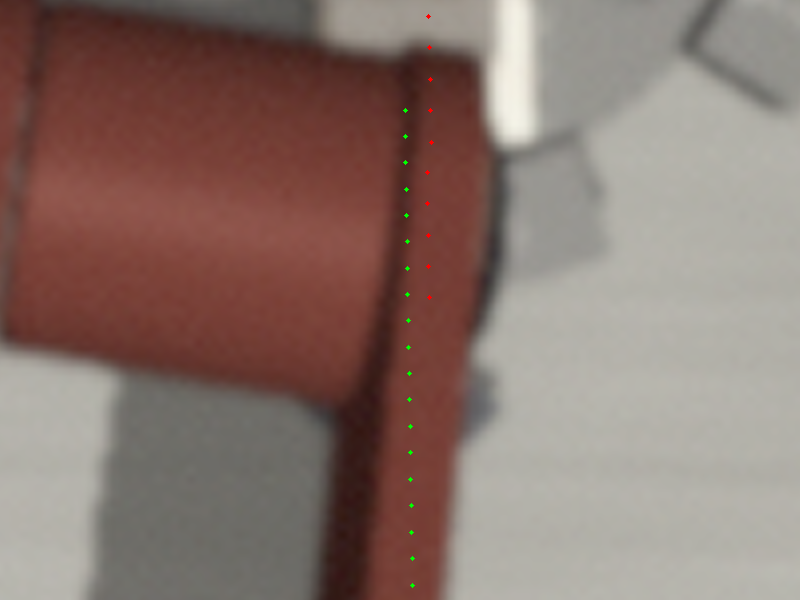

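Side and top fits put the tray at 182.3° and 181.4°; the pointer is at about 181°. I'll nudge about 1°, back off the lug, then draw out and up for a clear look.

Emit:
{"fn": "move_arm", "kwargs": {"moves": [{"travel":[0,-0.065,0],"spin":0.005,"jaw":0},{"travel":[0,-0.065,0],"spin":0.005,"jaw":0},{"travel":[0,-0.065,0],"spin":0.005,"jaw":0},{"travel":[0,-0.03,0],"spin":0.003,"jaw":0},{"travel":[0,0,0],"spin":0,"jaw":0},{"travel":[0,0,0],"spin":0,"jaw":0},{"travel":[0,0,0],"spin":0,"jaw":0},{"travel":[0,0,0],"spin":0,"jaw":0}]}}

```text
t: 17.07
ee_pos: [0.4975, 0.0015, 0.0497]
eef_rot: [0.935, -0.353, -0.0, -0.0]
wrist_force: [-2.0, -0.8, 0.3]
width: 0.0001
```

```bash
python3 fin.py 17
```

```text
t 17.07 pos [0.4975 0.0015 0.0497] R 0.1304 phi 138.81 yaw -41.38 F [-2.  -0.8  0.3] w 0.0001 zax [-0.  0. -1.]
side -178.2864788975654
top -179.28915503904435
```

Emit:
{"fn": "move_arm", "kwargs": {"moves": [{"travel":[0,0.3,0],"spin":0,"jaw":0},{"travel":[0,0.5,0],"spin":0,"jaw":0},{"travel":[0,0.2,0],"spin":0,"jaw":0},{"travel":[0,0,0],"spin":0,"jaw":0},{"travel":[0,0,-0.5],"spin":0,"jaw":0},{"travel":[0,0,-1],"spin":0,"jaw":0},{"travel":[0,0,-1.5],"spin":0,"jaw":0},{"travel":[0,0,-2],"spin":0,"jaw":0}]}}

```text
t: 17.83
ee_pos: [0.4902, -0.0058, 0.0998]
eef_rot: [0.936, -0.353, -0.001, 0.0]
wrist_force: [-0.5, -0.0, -0.4]
width: 0.0003
```

Emit:
{"fn": "move_arm", "kwargs": {"moves": [{"travel":[0,0,-2.5],"spin":0,"jaw":0},{"travel":[0,0,-2.5],"spin":0,"jaw":0},{"travel":[-1,0,-2],"spin":0,"jaw":0},{"travel":[-2,0,-1],"spin":0,"jaw":0},{"travel":[-3,0,0],"spin":0,"jaw":0},{"travel":[-3,0,0],"spin":0,"jaw":0},{"travel":[-3,0,0],"spin":0,"jaw":0},{"travel":[-2,0,0],"spin":0,"jaw":0}]}}

```text
t: 18.5
ee_pos: [0.3847, 0.0878, 0.1808]
eef_rot: [0.936, -0.353, 0.001, -0.001]
wrist_force: [0.1, 0.7, 0.5]
width: -0.0001
```

```bash
python3 fin.py 18
```

```text
t 18.5 pos [0.3847 0.0878 0.1808] R 0.2724 phi 140.79 yaw -41.34 F [0.1 0.7 0.5] w -0.0001 zax [ 0.001  0.001 -1.   ]
side -178.2864788975654
top -179.14591559026164
```

View pics/side18z.png

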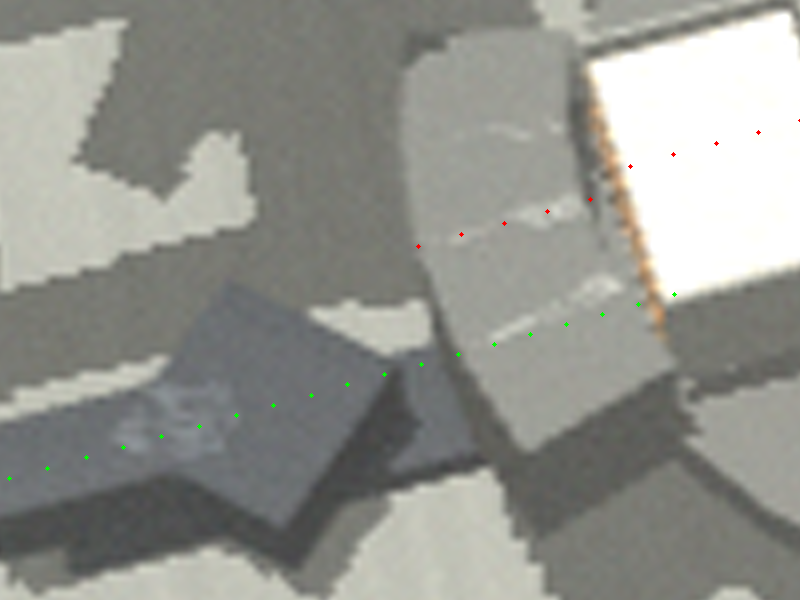

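View pics/top18z.png

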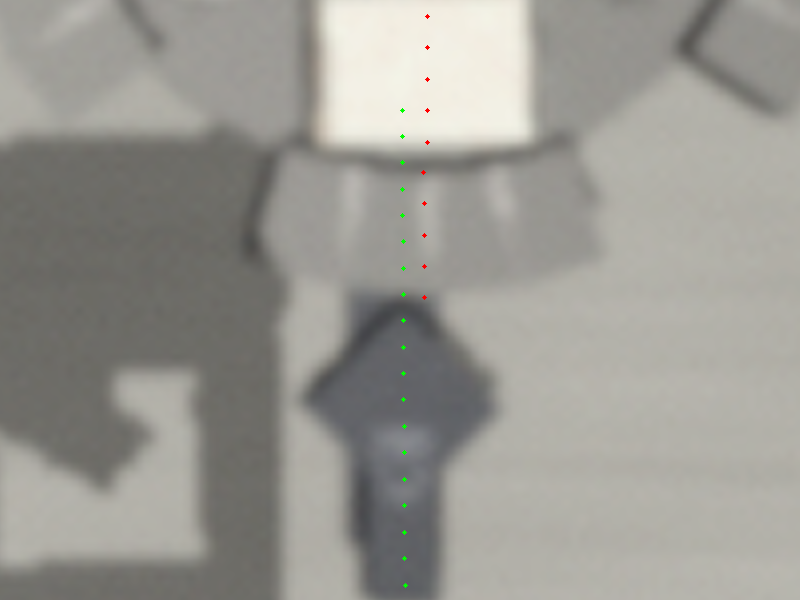

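```bash
python3 - <<'E'
from st import *
np.set_printoptions(precision=4,suppress=True)
S=snap('side','s19');T=snap('top','t19')
from scipy.optimize import minimize
for nm,ps in(('T',[T]),('S',[S]),('TS',[T,S])):
    x,f=fit(ps,[.5957,-.0844,np.radians(-178.7)]); print(nm,x[:2],np.degrees(x[2])%360)
    gs=[gmap(p) for p in ps]; c0=x[:2]
    def pts(y):
        tx,ty,a,rc,rb,w=y; u=np.array([np.cos(a),np.sin(a)]);v=np.array([-u[1],u[0]]); t=np.array([tx,ty]); P=[]
        def seg(A,B,n): 
            for s in np.linspace(0,1,n): P.append([*(t+((1-s)*A[0]+s*B[0])*u+((1-s)*A[1]+s*B[1])*v),.03])
        L=.096
        for sg in(1,-1):
            seg((0,0),(rc,sg*.0325),25); seg((rc,sg*.0325),(rb,sg*w),15); seg((rb+.003,sg*w),(L,sg*w),18)
        return np.array(P)
    def cost(y):
        s=0
        for p,g in zip(ps,gs):
            q=proj(p,pts(y)).astype(np.float32); s-=cv2.remap(g,q[:,:1],q[:,1:],cv2.INTER_LINEAR).mean()
        return s
    best=None
    for a0 in(179,181,183):
      for dx in(-.003,0,.003):
       for dy in(-.003,0,.003):
        y0=np.array([.442+dx,-.086+dy,np.radians(a0),.033,.053,.012])
        sx=[y0]+[y0+np.eye(6)[i]*[.003,.003,.03,.004,.004,.002][i] for i in range(6)]
        r=minimize(cost,y0,method='Nelder-Mead',options=dict(initial_simplex=sx,maxiter=400))
        if best is None or r.fun<best.fun: best=r
    y=best.x; d=y[:2]-c0
    print('  ptr tip',y[:2],'dir',np.degrees(y[2]),'tip ang',np.degrees(np.arctan2(d[1],d[0]))%360,'R',np.hypot(*d),y[3:],best.fun)
E
```

```text
T [ 0.5971 -0.0853] 181.21874259747239
  ptr tip [ 0.4493 -0.0866] dir 181.1654652245681 tip ang 180.48355766760162 R 0.1478131441294996 [0.0288 0.0601 0.015 ] -59.81256866455078
S [ 0.5949 -0.0834] 181.75920741826664
  ptr tip [ 0.4419 -0.0849] dir 181.77101775553584 tip ang 180.56028450956572 R 0.1530952784454059 [0.0322 0.0546 0.0111] -52.8941535949707
TS [ 0.5957 -0.0841] 181.68977961001016
  ptr tip [ 0.4481 -0.0853] dir 180.84705959866685 tip ang 180.44532667819672 R 0.1475106915298408 [0.039  0.0593 0.0123] -106.9571533203125
```

View pics/t19.png

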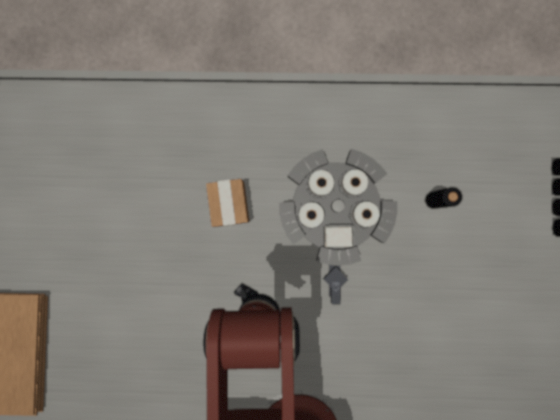

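```bash
python3 - <<'E'
from st import *
st(); print(robot.job_done())
E
```

```text
t 18.7 pos [0.3864 0.0867 0.1808] R 0.2704 phi 140.74 yaw -41.31 F [-0.  -0.1 -0. ] w -0.0003 zax [ 0.002 -0.    -1.   ]
the job is handed in; nothing more can be done
None
```

I turned the organiser about 103° clockwise by pushing one lug's end with shut fingers in a rim gap. I then backed off the lug, lifted clear, drew back and handed the job in at t = 18.7 s.

**Last checks**
- **Alignment:** the fits of the tray give 181.2° (top camera), 181.8° (side camera) and 181.7° (both together). The pointer comes out between about 180.4° and 181.8°, depending on whether I use its tip or the direction of its bar. I take it as about 181°, so the tray is within roughly 0.5–1° of it. In the enlarged top picture, the tray's line runs through the pointer tip.
- **Surroundings:** in the last top picture the carton at (228,203) and bag roll at (440,198) are where they were at the start. The four rolls are still in their wells.
- **At rest:** the wrist force was about zero and the gripper was 27 cm from the organiser's axis, 18 cm above the bench. The highest force I read was about 4.5 N, at first contact.

**What disagreed**
- **Fingertip height:** the shut fingertips sat more than 20 mm higher than the stated 11 mm ahead of the TCP would put them. The first sweep, at TCP height 71 mm, therefore passed over a lug without turning the organiser. I went back into the gap and pushed with the TCP at 50 mm.
- **Cameras:** the two cameras differ by about 0.5–1° on the tray's angle and by about 2 mm on the axis position.

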